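# Sort two gears and roll the good one against the master gear

### The arm

A 6-joint arm with a two-finger parallel gripper is mounted at the origin on a cart in front of the work surface, level with it; the furniture and walls round the work are solid. World frame = base frame: x ahead of the robot, y to its left, z up, the work surface at z = 0. Lengths are in m, angles in degrees, forces in N, time in s.
With the tool pointing down it reaches from about 0.35 to 0.875 m from the base axis. Payload 4.2 kg.
Tool frame: the origin (TCP) lies midway between the tips of the shut fingers; the grasp point (between the pads) lies 19 mm behind it; z points along the fingers, y is the line along which they close (so a half turn about z gives the same grasp; the last joint's range is limited). The gripper opens to 87 mm and grips with 3 to 60 N. Pads are 19 mm wide; open, the fingers measure 117 mm over their backs; the gripper's body (75 mm by 190 mm) begins 51 mm behind the grasp point.
Start: joints at [78.358, 22.042, 0.453, 0, -68.411, -14.817], TCP at [0.278, 0.56, 0.223] pointing down, gripper open.
Joint ranges: [-179.83, 179.83], [-69.29, 118.12], [-61.27, 80.66], [-181.25, 117.63], [-171.15, -9.14], [-177.46, 177.46]. Speed limits (degrees/s): [159.86, 159.86, 180, 180, 180, 180].

### API

Orientations are given as [roll, pitch, yaw] about the fixed x, y, z axes, in that order (R = Rz(yaw) Ry(pitch) Rx(roll)).
In Python, from workcell import env gives the robot as it stands. The module is installed in compiled form; this text tells all that it offers. Calls block until the motion is done:
- env.goto(position, orientation): joint-space move of the TCP to a pose.
- env.move_straight(position, rotation=None, rate=0.15, force_limit=None): straight line of the TCP; rotation=None keeps the orientation; rate is the mean speed in m/s. With force_limit (N) it stops when the force on the tool has changed by that much, and returns True; else False.
- env.set_joints(angles): joint-space move.
- env.gripper_to(opening, grasp_force=None): opening from 0.0 (shut) to 1.0 (fully open); grasp_force is the grip in N (None keeps the last); returns when the fingers have stopped.
- env.dwell(seconds).
- env.inverse_kinematics(position, orientation): joint angles nearest the present ones, or None.
- env.read_state(): the state.
- env.grab_frame(name): name is "scene" or "side" or "wrist"; returns a dict with "image" (420x560x3 uint8, blue, green, red), "fx", "fy", "cx", "cy" (pixels), "position" and "orientation" of the camera in the world. Camera axes: x right, y up, looking along -z (the intrinsics and any distortion apply to the point x, -y, -z); pixel columns grow to the right and rows downward; lengths in m; the calibration is good to about 2 mm. A picture is of the moment at which its call begins. There is no depth.
A pose or a line that the arm cannot do raises env.Unreachable and nothing moves.
- env.close_job(): hands the job in; it is judged then, once.
Trained networks look in a picture, given as the dict that the camera call returned (one of the last four; its "shot" number tells which), for a name from the list of things; names that differ only in an ending like _2 or _b are one class to them, and where a whole thing is asked for, a point or a joint stands for the part that bears it (a point fixed in the world has none). Each returns a list of dicts, best first, with "score" (0 to 1); they miss things now and then, are a little off and sometimes report something else, mostly with a low value. They report only what shows in the picture. A call takes as long as a camera call. They do not tell look-alikes from the thing itself.
- env.search_frame(picture, thing): "xyz" ([x, y, z] in m, in world coordinates, good to about 4 mm: the middle of the surface that is visible of it).
- env.trace(picture, thing): "mask" (420x560 bool, what is visible of it).
The state is a dict: "clock": time; "joint_positions": joint angles; "qvel": joint speeds; "joint_torque": joint torques, N m; "position": TCP position; "tool_rot": TCP orientation; "force": force on the tool from outside, world axes, zero at the start; "wrist_torque": the same for the moment, N m; "opening": opening from 0.0 (shut) to 1.0 (fully open); "finger_force": force on a finger pad.
Only numpy, scipy, OpenCV 4.12 (cv2) and the standard library are available. Lean on these libraries where they do the work, as an engineer would, in place of code of your own. Each camera call takes 0.05 s, during which the arm holds its last target. There are 200 camera calls.

### The job

Sort the two gears on the bench: lay the 15-tooth one flat in the red reject tray, and put the 12-tooth one down on the bare post of the gear tester, fully home with its teeth in mesh with the brass master gear (feel for the mesh). Then turn the meshed pair until the red line on the master's dial stands at the yellow pointer, and let go. Leave the other things on the bench alone.

Things in the scene. Friction and masses are not known exactly. Their poses are not given: they have to be found in the camera images.
- gear_12_hub (a point): Centre of the hexagon hub of the 12-tooth steel gear (82 mm over the teeth, 0.4 kg), 38 mm over its underside. Toothed wheel 14 mm high; hub above it to 62 mm, 34 mm over its flats; 22 mm bore right through. At yaw 0 a tooth points along +x and two flats face +x and -x; flats repeat every 60 deg, teeth every 30 deg. z is up the bore.
- gear_15_hub (a point): Same point, 38 mm over the underside, of the 15-tooth steel gear (100 mm over the teeth, 0.55 kg): same hub, heights and tooth size. At yaw 0 two flats face +x and -x. Too large to go down beside the master gear.
- test_post (a point): Seat of the bare steel test post: on the post's axis, where a seated gear's underside lies, 18 mm over the bench. Post 18 mm thick, rising 46 mm over this point, the last 10 mm a cone. +y points level from the post to the master gear.
- master_axis (a point): On the brass master gear's axis, level with test_post and 72 mm from it: 12 teeth, 82 mm over the tips, top face 14 mm over this point. Stiff bearing (0.25 N m): a light press of some 5 N does not turn it. Backlash in mesh about 4.5 mm. The angle of its teeth varies and is not reported: see it, or rest the gear lightly on it and turn until it drops in.
- dial (a joint): White dial with one red line, 46 mm across and 3.5 mm high, on the master: angle in rad, counter-clockwise from above positive; 0 = red line at the yellow pointer (fixed on the side away from the post). Starts at -1.1 to -0.7. Turns with the master (joined at an unknown angle), which turns opposite to the meshed gear, one to one, and stays where left.
- tray: Red reject tray fixed to the bench, 130x130 mm, 24 mm high, walls 4 mm, floor about 4 mm over the bench; origin at the centre of its underside.
- oil_bottle: Bystander: white oil bottle with red spout, 37x53x146 mm, standing; origin at the centre of its underside. Leave it alone.
- block_b: Bystander: red rubbing block, 36x90x27 mm; origin at the centre of its underside. Leave it alone.
- coupler_c: Bystander: brass air coupler, 26x88x26 mm; origin at the centre of its underside. Leave it alone.
- polish_bar: Bystander: red-brown bar of polishing compound, 43x106x33 mm; origin at the centre of its underside. Leave it alone.
- gear_12: The whole 12-tooth gear; origin at the centre of its underside.
- gear_15: The whole 15-tooth gear; origin at the centre of its underside.
- tester: The whole gear tester, a green 110x190 mm base fixed to the bench, with the post, master gear and dial; origin on the bench, half-way between post and master axis.
Things that resemble listed ones, but are neither listed nor needed, are in the scene too. What is shaped like the gear_12 but pink is not meant.

How it is judged (in metres and radians):
On the way, in this order (a step that is already met when the one before it is completed fails the run):
1. the 12-tooth gear is down on the test post, in mesh with the master gear (z of gear_12_hub in the frame of test_post between 0.033 and 0.042 m and horizontal distance between gear_12_hub and test_post below 0.006 m and angle between gear_12_hub's own z axis and vertical below 0.08 rad), for 0.2 s.
2. the dial's red line stands at the pointer with the gear still in mesh (all of step 1 and value of joint dial between -0.12 and 0.12 rad), for 0.2 s.
At the end, for the whole second after the job is handed in: The 12-tooth gear sits on the test post upright and fully home (hub centre within 4 mm of its seated height and 6 mm of the post's axis), the dial within 0.12 rad of the pointer, the 15-tooth gear lies flat on the floor of the reject tray (hub within 30 mm of its centre), both at rest (all of step 2 and horizontal distance between gear_15_hub and tray below 0.03 m and height (world z) of gear_15_hub below 0.052 m and angle between gear_15_hub's own z axis and vertical below 0.1 rad and linear speed of each of gear_12, gear_15 below 0.02 m/s); the robot touches nothing.
It fails at once if a bystander is pushed more than 3 cm or knocked over (distance of any of oil_bottle, block_b, coupler_c, polish_bar from where it was at the start of the episode above 0.03 m or angle between oil_bottle's own z axis and vertical above 0.5 rad).
It also fails if it takes over 64 s, if anything falls off the work surface, if the arm or the gripper's body presses on something with over 40 N, if the wrist force passes 120 N, or if a joint passes its speed limit or range.

## Working session

There is one attempt and no reset: what is moved stays moved. The work goes in short steps, each a Python script; the robot and the scene stay as the last script left them, time stands still between calls to the robot, and variables do not carry over. Pictures are saved under pics/ and viewed, at most 10 in all, crops included, and the job is handed in when it is done.

```bash
mkdir -p pics; python3 - <<'E'
from workcell import env
import cv2,numpy as np
ims=[]
for n in ["scene","side"]:
    f=env.grab_frame(n); ims.append(f["image"]); print(n,f["position"],f["orientation"],f["fx"],f["cx"],f["cy"],[k for k in f])
    cv2.imwrite(f"pics/{n}0.png",f["image"])
    for t in ["gear_12","gear_15","gear_12_hub","tester","dial","tray","test_post","master_axis","oil_bottle","block_b","coupler_c","polish_bar"]:
        try: r=env.search_frame(f,t)
        except Exception as e: print(t,e);continue
        print(t,[(np.round(d["xyz"],3).tolist(),round(d["score"],2)) for d in r[:4]])
s=env.read_state();print(s["clock"],s["tool_rot"])
E
```

```text
scene [-0.3086643   0.46839515  0.98976244] [  47.07907981   -0.73304875 -114.82770562] 495.67234406976183 281.958799333734 216.9358031517267 ['image', 'fx', 'fy', 'cx', 'cy', 'position', 'orientation', 'shot']
gear_12 [([0.517, 0.131, 0.012], 0.94), ([0.486, 0.253, 0.013], 0.84)]
gear_15 [([0.517, 0.131, 0.012], 0.94), ([0.486, 0.253, 0.013], 0.84)]
gear_12_hub [([0.522, 0.123, 0.017], 0.73)]
tester [([0.533, -0.027, 0.014], 0.86)]
dial [([0.536, -0.035, 0.031], 0.77)]
tray []
test_post [([0.531, -0.023, 0.016], 0.82)]
master_axis [([0.536, -0.024, 0.012], 0.66)]
oil_bottle [([0.391, 0.07, 0.03], 0.7)]
block_b [([0.536, -0.023, 0.013], 0.64), ([0.522, 0.334, 0.016], 0.49)]
coupler_c []
polish_bar [([0.39, 0.071, 0.031], 0.59)]
side [ 1.12636916 -0.16522847  1.11934026] [27.91622812 -0.83321406 73.65019841] 473.55426363778423 279.38496326547994 206.5491736900789 ['image', 'fx', 'fy', 'cx', 'cy', 'position', 'orientation', 'shot']
gear_12 [([0.44, -0.277, 0.012], 0.84), ([0.511, 0.248, 0.015], 0.82), ([0.542, 0.114, 0.016], 0.69), ([0.57, -0.064, 0.016], 0.45)]
gear_15 [([0.44, -0.277, 0.012], 0.84), ([0.511, 0.248, 0.015], 0.82), ([0.542, 0.114, 0.016], 0.69), ([0.57, -0.064, 0.016], 0.45)]
gear_12_hub [([0.548, 0.113, 0.015], 0.95), ([0.443, -0.275, 0.017], 0.57)]
tester [([0.569, -0.061, 0.013], 0.72), ([0.557, -0.041, 0.032], 0.31)]
dial [([0.561, -0.041, 0.029], 0.97)]
tray [([0.627, -0.298, 0.011], 0.88)]
test_post []
master_axis [([0.567, -0.061, 0.014], 0.83), ([0.445, -0.278, 0.014], 0.16)]
oil_bottle [([0.739, -0.177, 0.083], 0.96)]
block_b [([0.552, 0.346, 0.026], 0.78)]
coupler_c [([0.799, -0.129, 0.02], 0.74)]
polish_bar []
1.3 [-1.79998848e+02  1.70789846e-04 -2.64555882e+01]
```

View pics/scene0.png

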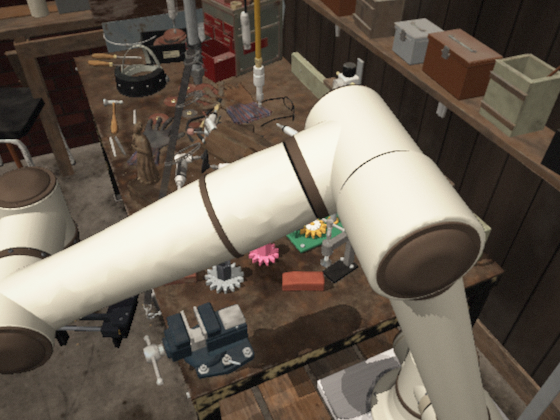

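View pics/side0.png

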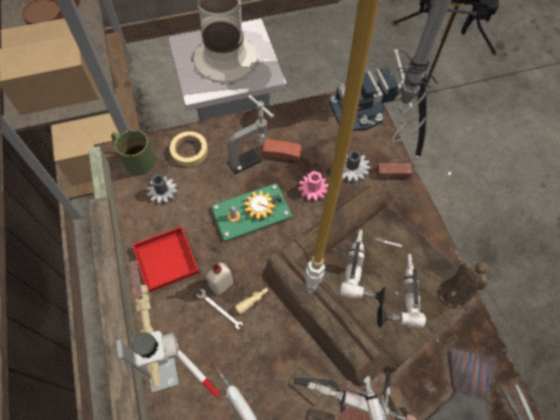

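Scene: the arm hides most of it; large gear at (225,277), pink decoy (264,254), tester (312,235). Side: small steel gear (161,188), larger one (354,165), tester with post (235,215) and master (259,205), tray (166,260), hanging air tool with its tip at (316,285), clamp (245,145).

```bash
cat > h.py <<'E'
from workcell import env
import cv2,numpy as np
from scipy.spatial.transform import Rotation as R
def ray(f,u,v):
    d=np.array([(u-f["cx"])/f["fx"],-(v-f["cy"])/f["fy"],-1.])
    return np.array(f["position"]),R.from_euler("xyz",f["orientation"],degrees=True).apply(d)
def onz(f,u,v,z):
    p,d=ray(f,u,v); return p+d*(z-p[2])/d[2]
def proj(f,P):
    q=R.from_euler("xyz",f["orientation"],degrees=True).inv().apply(np.atleast_2d(P)-f["position"])
    return np.c_[f["cx"]+f["fx"]*q[:,0]/-q[:,2], f["cy"]-f["fy"]*q[:,1]/-q[:,2]]
def tri(rs):
    A=sum(np.eye(3)-np.outer(d,d)/(d@d) for p,d in rs); b=sum((np.eye(3)-np.outer(d,d)/(d@d))@p for p,d in rs)
    return np.linalg.solve(A,b)
E
python3 - <<'E'
from h import *
a=env.grab_frame("scene");b=env.grab_frame("side")
print("tool tip",tri([ray(a,258,97),ray(b,314,285)]))
for n,u,v in [("clampbar",245,145),("clamptop",262,100),("mug",132,152),("vise",360,105),("tray",166,260)]: print(n,onz(b,u,v,0.0),onz(b,u,v,0.1))
env.goto([0.50,-0.06,0.36],[180,0,0])
f=env.grab_frame("wrist");s=env.read_state();print(s["clock"],s["joint_positions"],f["position"],f["orientation"],f["fx"])
cv2.imwrite("pics/w1.png",f["image"])
for t in ["gear_12","gear_12_hub","tester","dial","tray","test_post","master_axis"]:
    print(t,[(np.round(d["xyz"],3).tolist(),round(d["score"],2)) for d in env.search_frame(f,t)[:4]])
f=env.grab_frame("side")
for t in ["gear_12","tray","gear_12_hub"]:
    print(t,[(np.round(d["xyz"],3).tolist(),round(d["score"],2)) for d in env.search_frame(f,t)[:4]])
E
```

```text
tool tip [ 0.87513104 -0.01250972  0.27219703]
clampbar [ 0.34297362 -0.02127758  0.        ] [ 0.41296087 -0.03413791  0.1       ]
clamptop [0.19614799 0.06963247 0.        ] [0.2792524  0.04865038 0.1       ]
mug [ 0.27945907 -0.33510104  0.        ] [ 0.35512061 -0.3199249   0.1       ]
vise [0.29483492 0.35007468 0.        ] [0.36912281 0.30403836 0.1       ]
tray [ 0.62961323 -0.29973932  0.        ] [ 0.67399258 -0.28772234  0.1       ]
3.8417 [ 1.17184995e+01  6.07161504e+00 -1.57407365e+00 -6.37230594e-03
 -8.23812212e+01  7.83367923e+01] [ 0.57860084 -0.05976939  0.52305832] [-1.65327869e+01  1.41469474e-02 -8.99500325e+01] 314.4991023159766
gear_12 [([0.438, -0.266, 0.017], 0.93), ([0.504, 0.233, 0.011], 0.92), ([0.535, 0.111, 0.012], 0.79)]
gear_12_hub [([0.539, 0.112, 0.011], 0.75), ([0.436, -0.272, 0.019], 0.62)]
tester [([0.562, -0.066, 0.011], 0.67), ([0.632, -0.306, 0.004], 0.54), ([0.501, 0.234, 0.012], 0.24)]
dial [([0.557, -0.039, 0.031], 0.73)]
tray [([0.634, -0.306, 0.004], 0.81)]
test_post [([0.562, -0.061, 0.011], 0.75)]
master_axis [([0.561, -0.059, 0.015], 0.93)]
gear_12 [([0.517, 0.246, 0.016], 0.86), ([0.541, 0.114, 0.017], 0.84), ([0.446, -0.275, 0.012], 0.78)]
tray [([0.625, -0.3, 0.006], 0.9)]
gear_12_hub [([0.443, -0.271, 0.015], 0.98), ([0.547, 0.111, 0.014], 0.65)]
```

View pics/w1.png

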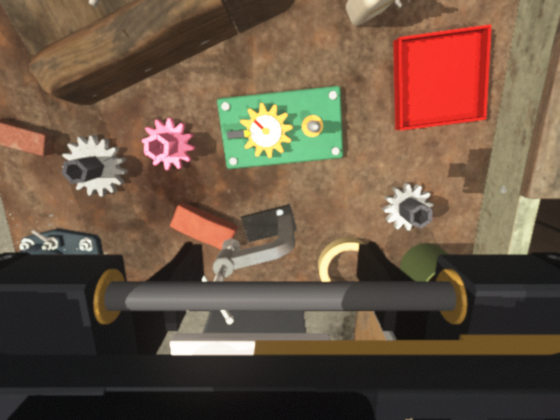

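Wrist view: 15-tooth gear at left (93,166), pink decoy (168,146), tester with master (266,130), post (313,126), 12-tooth gear (408,207), tray (443,78), clamp at (255,250). I'll look at each from directly above and rectify.

```bash
cat >> h.py <<'E'
def rect(f,c,z,w,h,mm):  # top view: right=-y, up=+x
    k=mm/1000
    P=np.array([[c[0]+h/2*k,c[1]+w/2*k,z],[c[0]+h/2*k,c[1]-w/2*k,z],[c[0]-h/2*k,c[1]-w/2*k,z],[c[0]-h/2*k,c[1]+w/2*k,z]])
    M=cv2.getPerspectiveTransform(np.float32([[0,0],[w,0],[w,h],[0,h]]),np.float32(proj(f,P)))
    return cv2.warpPerspective(f["image"],M,(w,h),flags=cv2.INTER_CUBIC|cv2.WARP_INVERSE_MAP)
E
python3 - <<'E'
from h import *
import pickle
V={}
for n,x,y in [("g12",.438,-.27),("tst",.562,-.07),("g15",.503,.236)]:
    env.goto([x-.085,y,.24],[180,0,0]); V[n]=env.grab_frame("wrist")
    print(n,V[n]["position"],[(t,[(np.round(d["xyz"],3).tolist(),round(d["score"],2)) for d in env.search_frame(V[n],t)[:3]]) for t in (["gear_12","gear_12_hub"] if n[0]=="g" else ["test_post","master_axis","dial"])])
pickle.dump(V,open("V.pkl","wb"))
a=[rect(V["g15"],(.503,.236),.062,400,300,.35),rect(V["g12"],(.438,-.27),.062,400,300,.35),rect(V["tst"],(.562,-.07),.032,400,300,.4),rect(V["tst"],(.562,-.07),.064,400,300,.4)]
cv2.imwrite("pics/m1.png",np.vstack([np.hstack(a[:2]),np.hstack(a[2:])]))
print(env.read_state()["clock"],env.read_state()["joint_positions"])
E
```

```text
g12 [ 0.43221248 -0.27020038  0.40427607] [('gear_12', [([0.431, -0.276, 0.013], 0.85)]), ('gear_12_hub', [([0.428, -0.278, 0.016], 0.8), ([0.376, 0.034, 0.023], 0.23)])]
tst [ 0.55514999 -0.07058075  0.40329471] [('test_post', [([0.56, -0.062, 0.013], 0.61)]), ('master_axis', [([0.562, -0.062, 0.013], 0.68)]), ('dial', [([0.558, -0.035, 0.032], 0.69), ([0.503, 0.232, 0.014], 0.29)])]
g15 [0.49664311 0.23487591 0.40337059] [('gear_12', [([0.534, 0.126, 0.013], 0.8), ([0.5, 0.244, 0.011], 0.73)]), ('gear_12_hub', [([0.537, 0.127, 0.01], 0.83)])]
8.1083 [ 4.87690707e+01  6.98579013e+00 -1.75039410e+01  3.57827686e-03
 -6.55170177e+01  4.11175422e+01]
```

View pics/m1.png

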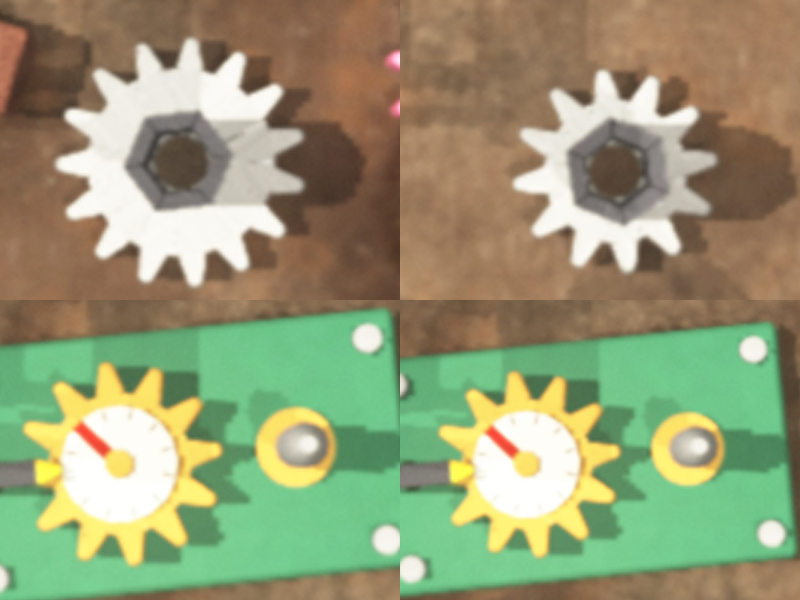

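Montage: 15-gear hub centred near (178,161), 12-gear hub near (617,171), master centre (120,463) with the red line to the upper left, yellow pointer at (48,472), post at (300,445). Now fit these numerically.

```bash
python3 - <<'E'
from h import *
import pickle
V=pickle.load(open("V.pkl","rb"))
mm=.2;w=h=700
def xy(c,p): return np.array([c[0]-(p[1]-h/2+.5)*mm/1000, c[1]-(p[0]-w/2+.5)*mm/1000])
def biggest(m):
    cs,_=cv2.findContours(m.astype(np.uint8),0,2); return max(cs,key=cv2.contourArea)
def ana(n,c,z,N,rt,maskf):
    im=rect(V[n],c,z,w,h,mm); m=maskf(im,cv2.cvtColor(im,cv2.COLOR_BGR2HSV))
    k=biggest(m);(u,v),r=cv2.minEnclosingCircle(k)
    f=np.zeros((h,w),np.uint8);cv2.drawContours(f,[k],-1,1,-1)
    yy,xx=np.nonzero(f);rad=np.hypot(xx-u,yy-v)*mm; s=(rad>rt-8)&(rad<rt)
    th=np.arctan2(-(xx[s]-u),-(yy[s]-v)) # world angle: x=up, y=left
    ph=np.degrees(np.angle(np.sum(np.exp(1j*N*th))))/N
    p=xy(c,(u,v));print(n,"centre",p.round(4),"R mm",round(r*mm,1),"phase",round(ph,1),"mod",360/N); return p
white=lambda i,q:(q[...,1]<70)&(q[...,2]>140)
ana("g15",(.499,.243),.014,15,50,white)
ana("g12",(.432,-.276),.014,12,41,white)
yel=lambda i,q:((q[...,0]>15)&(q[...,0]<32)&(q[...,1]>110)&(q[...,2]>150))|((q[...,1]<60)&(q[...,2]>180))
c=(.556,-.038)
pm=ana("tst",c,.032,12,41,lambda i,q:yel(i,q)&(np.hypot(*(np.mgrid[0:h,0:w]-h/2))<215))
# hex hubs: dark mask at hub top
for n,c in [("g15",(.499,.243)),("g12",(.432,-.276))]:
    im=rect(V[n],c,.062,w,h,mm);q=cv2.cvtColor(im,cv2.COLOR_BGR2HSV)
    m=(q[...,2]<135)&(np.hypot(*(np.mgrid[0:h,0:w]-h/2))<130)&(q[...,1]<70)
    k=cv2.convexHull(biggest(m));(u,v),r=cv2.minEnclosingCircle(k);M=cv2.moments(k)
    ctr=xy(c,(M["m10"]/M["m00"],M["m01"]/M["m00"]));P=k[:,0].astype(float)
    best=min(((lambda a:sum(np.ptp(P@[np.sin(b),np.cos(b)]) for b in np.radians(a+np.array([0,60,120]))))(a),a) for a in range(-30,30))
    print(n,"hub c",ctr.round(4),"R",r*mm,"flat yaw",best[1],"width",best[0]/3*mm)
# dial red, post base (collar), post top
im=rect(V["tst"],pm,.0355,w,h,mm);q=cv2.cvtColor(im,cv2.COLOR_BGR2HSV)
m=((q[...,0]<8)|(q[...,0]>172))&(q[...,1]>150)&(q[...,2]>120)&(np.hypot(*(np.mgrid[0:h,0:w]-h/2))<120)
M=cv2.moments(m.astype(np.uint8),True);d=xy(pm,(M["m10"]/M["m00"],M["m01"]/M["m00"]))-pm;print("red ang",np.degrees(np.arctan2(d[1],d[0])),np.hypot(*d))
wh=(q[...,1]<60)&(q[...,2]>170)&(np.hypot(*(np.mgrid[0:h,0:w]-h/2))<140);k=biggest(wh);(u,v),r=cv2.minEnclosingCircle(cv2.convexHull(k));print("dial c",xy(pm,(u,v)),r*mm)
c=(.562,-.11)
im=rect(V["tst"],c,.018,w,h,mm);q=cv2.cvtColor(im,cv2.COLOR_BGR2HSV)
ctr=(np.hypot(*(np.mgrid[0:h,0:w]-h/2))<125)
m=(q[...,0]>12)&(q[...,0]<32)&(q[...,1]>110)&(q[...,2]>120)&ctr;k=biggest(m);(u,v),r=cv2.minEnclosingCircle(k);print("collar",xy(c,(u,v)),r*mm)
im=rect(V["tst"],c,.064,w,h,mm);q=cv2.cvtColor(im,cv2.COLOR_BGR2HSV)
m=(q[...,1]<60)&ctr;k=biggest(m);(u,v),r=cv2.minEnclosingCircle(k);print("post grey",xy(c,(u,v)),r*mm)
g=cv2.inRange(q,(60,80,60),(90,255,255))
im=rect(V["tst"],(.556,-.07),.01,1200,900,mm);q=cv2.cvtColor(im,cv2.COLOR_BGR2HSV);g=cv2.inRange(q,(60,80,60),(90,255,255))
b=cv2.minAreaRect(cv2.convexHull(biggest(g>0)));print("base rect",.556-(b[0][1]-450)*mm/1e3,-.07-(b[0][0]-600)*mm/1e3,np.array(b[1])*mm,b[2])
# tray
f=V["g12"];t=env.search_frame
E
```

```text
g15 centre [0.499  0.2439] R mm 50.6 phase -5.1 mod 24.0
g12 centre [ 0.43   -0.2757] R mm 41.8 phase 7.3 mod 30.0
tst centre [ 0.5565 -0.0381] R mm 41.2 phase 8.4 mod 30.0
g15 hub c [0.4991 0.2436] R 17.976406860351563 flat yaw 7 width 31.769981223612337
g12 hub c [ 0.4307 -0.2761] R 18.087815856933595 flat yaw -22 width 31.942628028212223
red ang 48.14710025546509 0.014321251926180965
dial c [ 0.55628058 -0.03770663] 23.284683227539062
collar [ 0.56348322 -0.10966783] 16.936376953125002
post grey [ 0.56332797 -0.10724065] 8.800908660888672
base rect 0.5589749572753907 -0.0617879150390625 [109.52714844 190.25562744] 84.32698059082031
```

```bash
python3 - <<'E'
from h import *
import pickle
V=pickle.load(open("V.pkl","rb"))
f=dict(V["tst"]);f["image"]=cv2.imread("pics/w1.png");f["position"]=np.array([0.57860084,-0.05976939,0.52305832]);f["orientation"]=[-16.5327869,.0141469474,-89.9500325]
im=rect(f,(.63,-.303),.024,700,700,.3);q=cv2.cvtColor(im,cv2.COLOR_BGR2HSV)
m=(((q[...,0]<8)|(q[...,0]>172))&(q[...,1]>150)&(q[...,2]>60)).astype(np.uint8)
k=max(cv2.findContours(m,0,2)[0],key=cv2.contourArea);b=cv2.minAreaRect(k)
print("tray",.63-(b[0][1]-350)*.3e-3,-.303-(b[0][0]-350)*.3e-3,np.array(b[1])*.3,b[2])
s=env.grab_frame("side")
a=cv2.resize(f["image"][0:260,400:560],None,fx=2.3,fy=2.3,interpolation=2);c=cv2.resize(s["image"][130:390,70:245],None,fx=2.3,fy=2.3,interpolation=2)
cv2.imwrite("pics/wall.png",np.hstack([a,c]));print(a.shape,c.shape)
E
```

```text
tray 0.6292919311523437 -0.2971524719238281 [132.49884338 140.83344727] 82.75273132324219
(598, 368, 3) (598, 402, 3)
```

View pics/wall.png

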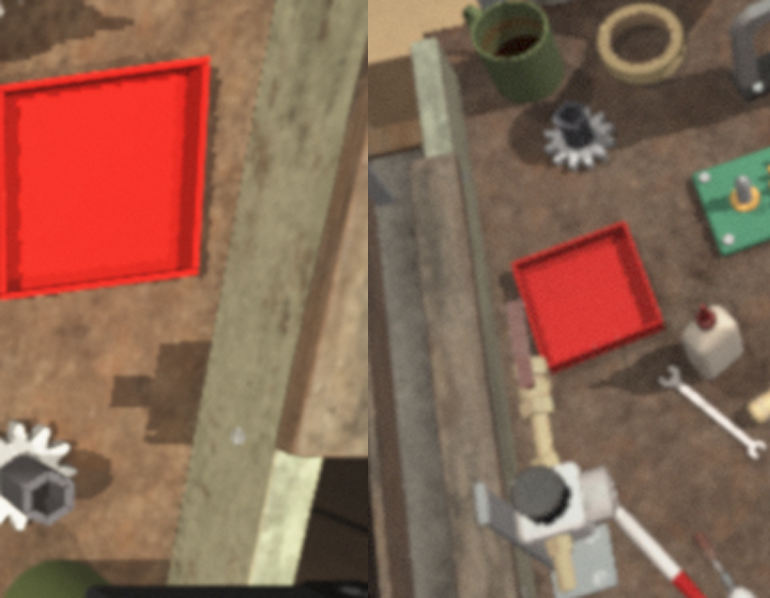

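```bash
cat >> h.py <<'E'
def st(): 
    s=env.read_state();print("t",round(s["clock"],2),"p",np.round(s["position"],4),"rot",np.round(s["tool_rot"],1),"F",np.round(s["force"],1),"T",np.round(s["wrist_torque"],2),"open",round(s["opening"],3),"ff",s["finger_force"]);return s
E
python3 - <<'E'
from h import *
import pickle
V=pickle.load(open("V.pkl","rb"))
f=dict(V["tst"]);f["position"]=np.array([0.57860084,-0.05976939,0.52305832]);f["orientation"]=[-16.5327869,.0141469474,-89.9500325]
s=env.grab_frame("side")
print("shelf corner",tri([ray(f,524,196),ray(s,107.8,197.4)]),onz(f,495.6,130,0))
P=[.4990,.2437];yaw=-23
env.gripper_to(.75)
env.goto([*P,.12],[180,0,yaw])
print(env.move_straight([*P,.027],rate=.12,force_limit=8));st()
env.gripper_to(0.2,50);st()
env.move_straight([*P,.21],rate=.2);st()
print(env.inverse_kinematics([.629,-.302,.1],[180,0,-90]))
E
```

```text
shelf corner [ 0.47311791 -0.39573817  0.10198242] [ 0.55634543 -0.40799297  0.        ]
False
t 10.47 p [0.4996 0.2443 0.0281] rot [-1.799e+02 -1.000e-01 -2.300e+01] F [-0.  -0.3 -0.2] T [ 0.01 -0.01 -0.02] open 0.748 ff 0.0
t 11.12 p [0.4992 0.2438 0.0271] rot [-180.   -0.  -23.] F [ 0.9 -0.3  0.6] T [ 0.05 -0.01 -0.01] open 0.384 ff 50.07595681787279
t 12.18 p [0.4977 0.2429 0.2079] rot [179.8   0.2 -23. ] F [-0.3  0.5 -5.7] T [-0.03  0.01 -0.03] open 0.386 ff 50.07623834291735
[-12.4072977   34.42727228   2.97461515   0.         -58.54734286
  12.4072977 ]
```

```bash
python3 - <<'E'
from h import *
T=[.629,-.302]
env.goto([*T,.19],[180,0,-90])
env.move_straight([*T,.06],rate=.15)
print(env.move_straight([*T,.027],rate=.04,force_limit=5));st()
env.gripper_to(.62);env.dwell(.1);st()
env.move_straight([*T,.20],rate=.25)
P=[.4305,-.2760]
env.goto([*P,.15],[180,0,-112.5])
f=env.grab_frame("side");cv2.imwrite("pics/s2.png",cv2.resize(f["image"][120:320,90:330],None,fx=3,fy=3,interpolation=2))
print(env.move_straight([*P,.027],rate=.12,force_limit=8));st()
env.gripper_to(0.2,50);st()
env.move_straight([*P,.19],rate=.2);st()
E
```

```text
True
t 15.91 p [ 0.6285 -0.3019  0.0311] rot [179.9   0.  -90. ] F [-0.6 -0.1  5.5] T [ 0.09 -0.08  0.01] open 0.386 ff 50.09356346335153
t 16.69 p [ 0.6262 -0.3009  0.0283] rot [179.6   0.2 -90.1] F [-0.1  0.7  0.3] T [ 0.09 -0.07 -0.05] open 0.617 ff 0.0
False
t 19.59 p [ 0.4312 -0.2762  0.0276] rot [-179.9    0.  -112.5] F [ 0.5 -0.1 -0. ] T [ 0.1  -0.07 -0.01] open 0.621 ff 0.0
t 20.1 p [ 0.4304 -0.276   0.0273] rot [ 180.    -0.  -112.5] F [-1.1  0.9  3.8] T [ 0.35  0.25 -0.05] open 0.385 ff 49.999069925397635
t 21.07 p [ 0.4292 -0.2754  0.1882] rot [ 179.8    0.  -112.5] F [ 0.1  0.1 -5.1] T [ 0.11 -0.1  -0.  ] open 0.385 ff 49.998231790959835
```

View pics/s2.png

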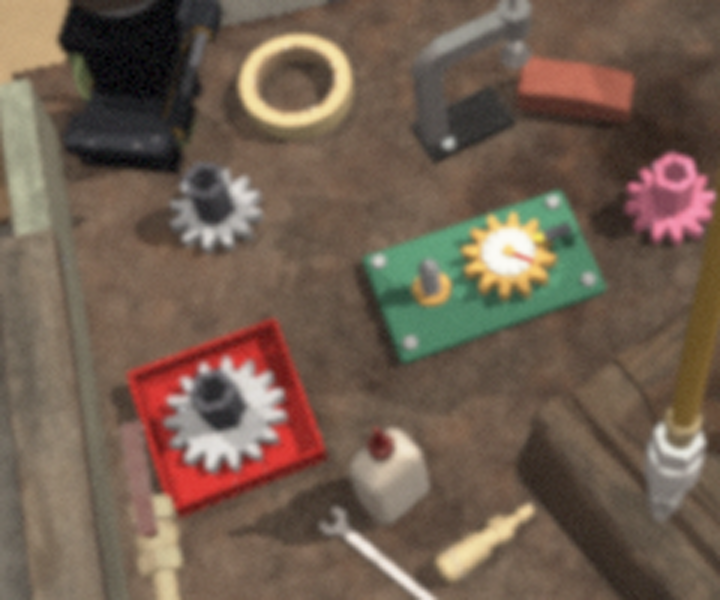

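The 15-gear lies flat in the tray (crop 225,415); the 12-gear is in hand. Now the post and mesh.

```bash
python3 - <<'E'
from h import *
Q=[.5634,-.1096];yaw=-102
env.goto([*Q,.12],[180,0,yaw])
env.dwell(.15);st()
print(env.move_straight([*Q,.072],rate=.06,force_limit=6));env.dwell(.1);s=st()
if s["position"][2]<.075:
    print(env.move_straight([*Q,.044],rate=.04,force_limit=6));st()
    env.dwell(.15);st()
E
```

```text
t 22.12 p [ 0.563  -0.1107  0.1204] rot [-180.     0.  -102.1] F [-0.3 -0.4 -4. ] T [ 0.07 -0.07 -0.01] open 0.384 ff 49.99840535223484
False
t 23.17 p [ 0.5639 -0.1096  0.0726] rot [-179.9    0.  -102. ] F [-0.3 -0.1 -4.2] T [ 0.15 -0.1  -0.01] open 0.386 ff 49.99844251200557
True
t 23.8 p [ 0.5628 -0.1096  0.0453] rot [ 179.9   -0.  -102. ] F [-0.5  0.3  4.2] T [0.17 0.03 0.05] open 0.384 ff 49.99922568909824
t 23.95 p [ 0.5628 -0.1096  0.0453] rot [ 179.9   -0.  -102. ] F [-0.7  1.2  5. ] T [ 0.21 -0.05  0.03] open 0.388 ff 49.99921275302768
```

Seated at 0.0453 as predicted, so it is in mesh. Turning now.

```bash
cat >> h.py <<'E'
def dial(f,pm=(.5564,-.0380),phi=95.7):
    w=h=700;mm=.2;im=rect(f,pm,.0355,w,h,mm);q=cv2.cvtColor(im,cv2.COLOR_BGR2HSV)
    m=((q[...,0]<8)|(q[...,0]>172))&(q[...,1]>150)&(q[...,2]>110)&(np.hypot(*(np.mgrid[0:h,0:w]-h/2))<115)
    M=cv2.moments(m.astype(np.uint8),True)
    if M["m00"]<50: return None
    d=np.array([h/2-M["m01"]/M["m00"],w/2-M["m10"]/M["m00"]])*mm
    return np.degrees(np.arctan2(d[1],d[0]))-phi,np.hypot(*d),M["m00"]
E
python3 - <<'E'
from h import *
Q=[.5631,-.1096,.0455]
for y in [-112,-122,-132,-142,-153]:
    env.goto(Q,[180,0,y]); s=env.read_state();print(y,np.round(s["force"],1),s["wrist_torque"][2].round(2))
env.dwell(.2);st()
for n in ["side","scene","wrist"]:
    f=env.grab_frame(n);print(n,dial(f))
env.gripper_to(.6);env.dwell(.2);st()
env.move_straight([Q[0],Q[1],.15],rate=.15)
for n in ["side","scene","wrist"]:
    f=env.grab_frame(n);print(n,dial(f));cv2.imwrite(f"pics/{n}3.png",f["image"])
print([(t,[(np.round(d["xyz"],3).tolist(),round(d["score"],2)) for d in env.search_frame(f,t)[:3]]) for t in ["dial","gear_12_hub"]])
f=env.grab_frame("side");cv2.imwrite("pics/s4.png",cv2.resize(f["image"][150:270,170:330],None,fx=5,fy=5,interpolation=2))
E
```

```text
-112 [-2.7  0.5  3.4] 0.01
-122 [-4.6  1.2  3.2] -0.01
-132 [-4.3 -2.8  2.5] 0.07
-142 [-4.9 -2.8  3. ] 0.01
-153 [-4.9 -1.1  4.2] 0.02
t 25.62 p [ 0.5624 -0.1095  0.0454] rot [ 1.799e+02 -1.000e-01 -1.528e+02] F [-5.   0.2  3.5] T [-0.04  1.49  0.05] open 0.389 ff 49.9979243427515
side None
scene (np.float64(-12.598940864851485), np.float64(13.210043380139387), 257.0)
wrist None
t 26.62 p [ 0.5631 -0.1096  0.0455] rot [-180.    0. -153.] F [-0.3  0.4 -0.9] T [ 0.09 -0.11  0.03] open 0.6 ff 0.0
side None
scene None
wrist (np.float64(-5.201066128489032), np.float64(15.686438120565427), 1328.0)
[('dial', [([0.55, -0.039, 0.032], 0.94)]), ('gear_12_hub', [([0.553, -0.119, 0.034], 0.89), ([0.517, 0.11, 0.012], 0.72)])]
```

View pics/s4.png

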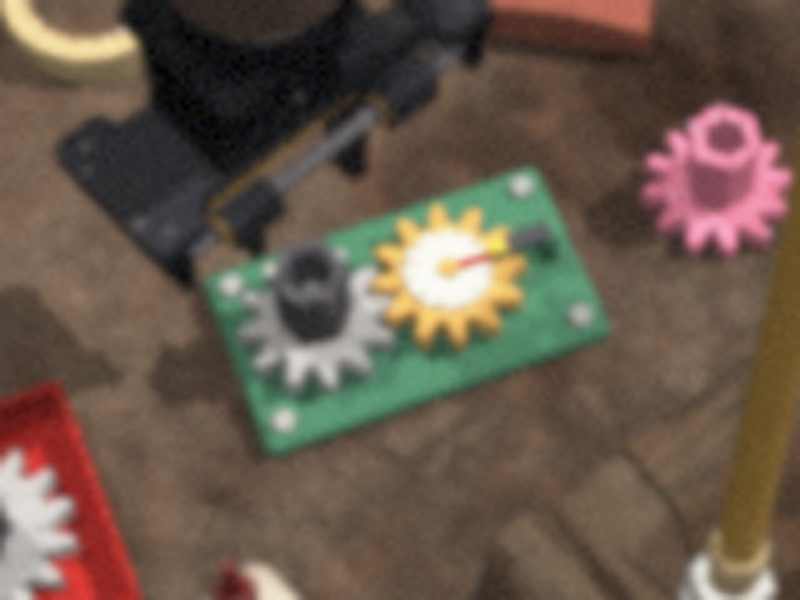

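Gear seated at (310,310), red line (475,262) nearly at the pointer (500,243). I'll measure it from above as before.

```bash
python3 - <<'E'
from h import *
env.move_straight([.5631,-.1096,.2],rate=.2)
env.goto([.477,-.07,.24],[180,0,0])
f=env.grab_frame("wrist");print(dial(f));st()
cv2.imwrite("pics/m5.png",np.hstack([rect(f,(.556,-.06),.0355,400,500,.3),rect(f,(.5634,-.1096),.08,400,500,.3)]))
E
```

```text
(np.float64(-3.683419584933148), np.float64(14.600387623855259), 1271.0)
t 30.42 p [ 0.477  -0.07    0.2398] rot [180.   0.  -0.] F [-0.2 -0.2  0.1] T [ 0.   -0.06  0.03] open 0.601 ff 0.0
```

View pics/m5.png

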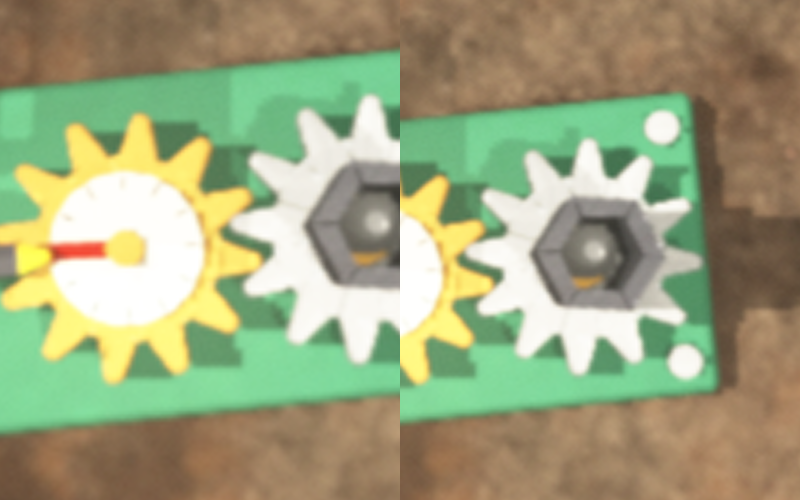

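```bash
python3 - <<'E'
from h import *
print(env.close_job())
E
```

```text
the job is handed in; nothing more can be done
None
```

Handed in at about 30 s of the 64 s: the 15-tooth gear lies flat in the reject tray, and the 12-tooth gear is fully home on the post and meshed. The dial measured about -0.06 rad (limit ±0.12), the gripper is clear and I moved no bystander; the verdict itself was not reported back.

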